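# Refit the clean glass lamp shade and switch the lamp on

### The arm

A 7-joint arm with a two-finger parallel gripper is mounted at the origin on the work surface. World frame = base frame: x ahead of the robot, y to its left, z up, the work surface at z = 0. Lengths are in mm, angles in rad, forces in N, time in s.
With the tool pointing down it reaches from about 400 to 875 mm from the base axis. Payload 6.5 kg.
Tool frame: the origin (TCP) lies midway between the tips of the shut fingers; the grasp point (between the pads) lies 19 mm behind it (r.grasp_offset is the distance from the TCP to the grasp point, in mm); z points along the fingers, y is the line along which they close (so a half turn about z gives the same grasp; the last joint's range is limited). The gripper opens to 85 mm and grips with 20 to 120 N. Pads are 22 mm wide; open, the fingers measure 114 mm over their backs; the gripper's body (76 mm by 85 mm) begins 54 mm behind the grasp point. The pads swing forward as they close: fully open they stand 13 mm farther back than shut.
Start: joints at [1.272, 0.536, -0.004, 1.538, 0.003, 1.067, -0.071], TCP at [149.953, -632.459, 231.29] pointing down, gripper open.
Joint ranges: [-2.7, 2.7], [-0.37, 2.16], [-1.27, 1.26], [0.24, 2.4], [-1.31, 4.45], [0.19, 1.91], [-2.76, 2.76]. Speed limits (rad/s): [2.39, 2.39, 3.14, 3.14, 3.14, 3.14, 3.14].

### API

Orientations are given as a rotation vector (axis times angle).
In Python, from workcell import r, cams gives the robot as it stands.
- The arm moves only by the tool servo_tool, never from a script. Its argument "series" is a list that holds one entry, the list of rows, each a list of 5 numbers: the opening, from -1 (shut) to 1 (fully open), then the shift along the tool's x, y, z in m, then the turn about the tool's z in rad. A call has 1 to 8 rows; each row is the pose to reach, as a shift and turn from the pose commanded when the call began, along the tool's axes at that moment; what a row does not reach only later rows make up. A row lasts 1/10 s, in which the tool goes at most 50 mm and 8.59 degrees, less where a joint would pass 70% of its speed; a pose out of reach is approached as far as the arm can. A call with a gripper value outside its range is refused whole. The fingers move at their own pace and stop on an object; "force" is the grip in N (left out, the last holds). Time passes only in rows, so rows that repeat a pose let the fingers close. It gives the time, the measured TCP pose, the force, the opening and the grip force at its end, in the units of the state.
- r.state(): the state, without advancing time (a new reading comes with each control period).
- cams.camera(name): name is "scene" or "top"; returns the picture (400x640x3 uint8, blue, green, red); there is no depth.
- cams.camera_info(name): a dict with "K" (3x3 intrinsics, pixels), "R" (3x3) and "t" (3): a world point X has camera coordinates R X + t. Camera axes: x right, y down, z forward; pixel columns grow to the right and rows downward; lengths in mm; the calibration is good to about 2 mm. A picture is of the moment at which its call begins. camera_info takes no time and is no camera call.
- r.hand_in(): hands the job in; it is judged then, once.
The state is a dict: "t": time; "joint_positions": joint angles; "joint_velocities": joint speeds; "tau": joint torques, N m; "ee_pos": TCP position; "ee_rot": TCP orientation; "contact_force": force on the tool from outside, world axes, zero at the start; "torque": the same for the moment, N m; "opening": finger opening in mm; "gripper_force": force on a finger pad.
Only numpy, scipy, OpenCV 4.12 (cv2) and the standard library are available. Lean on these libraries where they do the work, as an engineer would, in place of code of your own. Each camera call takes 0.05 s, during which the arm holds its last target. There are 200 camera calls.

### The job

The thin blown-glass shade has been washed and hangs by its brass loop on the hook of the stand. Lift it up and off the hook with a light grip, keep it upright, and set it down softly and centred on the white disc of the lamp base; let go of it, then press the lamp's orange switch all the way down and let it come back up. The glass breaks if it is squeezed hard, hauled against the hook, bumped down or dropped, and the cactus and the green apple standing between lamp and stand should stay where they are.

Things in the scene. Friction and masses are not known exactly. Their poses are not given: they have to be found in the camera images.
- shade: Petrol-blue thin glass lamp shade, about 0.2 kg, 174 mm tall, z up. Origin: centre of its flat underside, which hangs 83 mm above the bench. Bell of diameter 76 mm up to z = 50 mm, narrowing to 36 mm at 84; brass loop above (see loop), then the glass finial to grip. The glass stands 40 N of grip per finger (20 to 25 N is plenty) and 25 N against lamp or hook stand.
- finial (a point): Centre of the flat-sided glass finial on top of the shade, the place to grip: 16 mm (x) by 26 mm (y) by 42 mm tall (132 to 174 mm above the shade's underside; this point at 153). Axes as the shade's.
- loop (a point): Middle of the opening of the shade's brass loop, 108 mm above the shade's underside. Opening 32 mm wide (y) and 36 mm tall; the hook arm passes through it along x. Loop 42 mm wide over all, 10 mm thick (x), top at 132 mm.
- hook (a point): Top of the hook arm where the loop hangs, 209 mm above the bench. Arm: 8 mm dark steel bar along this x axis, from a post 100 mm away at +x; its free end, at -x, bends up 18 mm from this point and ends 26 mm from it, tip 10 mm higher than the arm. To unhook: raise the shade 14 to 22 mm (best 18), then move it 60 mm or more along -x of this point.
- lamp: Lamp base, fixed: oblong wooden block 120 mm (x) by 250 mm (y) by 30 mm tall. Origin: centre of its underside. The white disc is at y = +65 mm, the orange switch at y = -85 mm.
- disc (a point): Centre of the top of the lamp's flat white disc, diameter 104 mm, top 35 mm above the bench. The shade stands on it, wholly on the disc; its yaw does not matter.
- switch_top (a point): Centre of the top of the orange push switch, diameter 32 mm, in a black housing on the lamp base, 150 mm from the disc's centre. It is pressed downward.
- switch (a joint): Travel of the switch (m): 0 up, 0.006 fully down; springs back; about 5 N takes it fully down.
- apple: Green apple, 68 mm wide, 60 mm tall, standing behind the cactus, between the lamp and the hook stand; bystander. Origin: centre of its underside.
- cactus: Small cactus in a terracotta pot, 68 mm wide, 116 mm tall, standing between the lamp and the hook stand; bystander. Origin: centre of its underside.
- stand: Hook stand, fixed to the bench: wooden foot, dark steel post and arm. Origin: on the bench, right below hook; axes as the hook's.

How it is judged:
By the outcome, as a careful person would: the job done as asked, in the order asked, and still so for the second after the job is handed in, with the robot touching nothing.
It also fails if it takes over 58 s, if anything falls off the work surface, if the arm or the gripper's body presses on something with over 40 N, if the wrist force passes 120 N, or if a joint passes its speed limit or range.

## Working session

There is one attempt and no reset: what is moved stays moved. The work goes in short steps, Python scripts to look and compute and a tool call to move; the robot and the scene stay as the last step left them, time stands still between calls to the robot, and variables do not carry over. Pictures are saved under pics/ and viewed, at most 10 in all, crops included, and the job is handed in when it is done.

Besides the shell and the picture viewer there is one more tool, called as name(argument=value, ...), one argument or row to a line, values as JSON. servo_tool: Moves the arm, as the interface text tells. Its arguments: {"type":"object","properties":{"series":{"type":"array"},"force":{"type":"number"}},"required":["series"]}

```bash
mkdir -p pics; python3 - <<'E'
from workcell import r,cams
import cv2
for n in("scene","top"):
    cv2.imwrite(f"pics/{n}0.png",cams.camera(n))
    i=cams.camera_info(n);print(n,i)
print(r.state(), r.grasp_offset)
E
```

```text
scene {'K': array([[362.63761528,   0.        , 319.24674485],
       [  0.        , 362.63761528, 193.76412799],
       [  0.        ,   0.        ,   1.        ]]), 'R': array([[ 0.68112917,  0.73208455,  0.01073583],
       [ 0.6220309 , -0.57087693, -0.53588907],
       [-0.38618727,  0.3716877 , -0.84422014]]), 't': array([-386.67784839, -241.49073129, 1102.79268461])}
top {'K': array([[433.11166472,   0.        , 315.61118688],
       [  0.        , 433.11166472, 208.30858575],
       [  0.        ,   0.        ,   1.        ]]), 'R': array([[-1.24037133e-02, -9.99922683e-01,  8.80638363e-04],
       [-9.82555652e-01,  1.20248398e-02, -1.85579616e-01],
       [ 1.85554678e-01, -3.16715256e-03, -9.82628837e-01]]), 't': array([  15.37489374,  577.46089569, 1038.32547451])}
{'t': 0.1, 'joint_positions': array([ 1.27181696,  0.537084  , -0.00444446,  1.53879478,  0.00259388,
        1.06729825, -0.07117722]), 'joint_velocities': array([ 0.00125267, -0.00128535, -0.00090513, -0.00340308, -0.00056025,
       -0.00093405,  0.0007937 ]), 'tau': array([ 3.02652537e-03, -5.84564888e+01,  1.05185732e+00, -2.59777880e+01,
        1.25618884e-02,  4.58764000e-03, -2.46220606e-05]), 'ee_pos': array([ 149.8006807 , -631.90630679,  230.49681031]), 'ee_rot': array([-3.11877899e+00, -3.64794434e-01,  4.56219287e-04]), 'contact_force': array([0.2951587 , 1.00911378, 0.46883883]), 'torque': array([ 0.0071261 , -0.05937877, -0.01213808]), 'gripper_force': 0.0, 'opening': 85.4826243865267} 18.700000000000003
```

View pics/scene0.png

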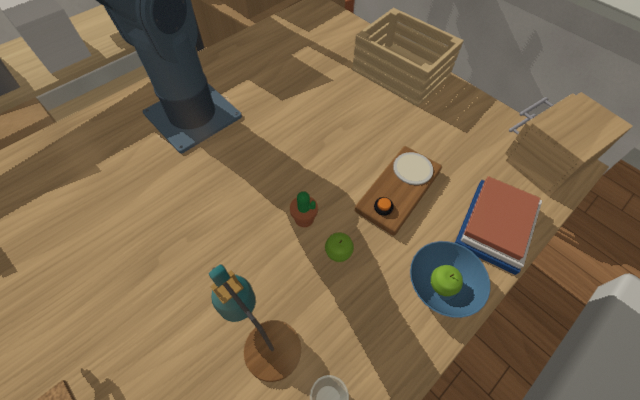

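View pics/top0.png

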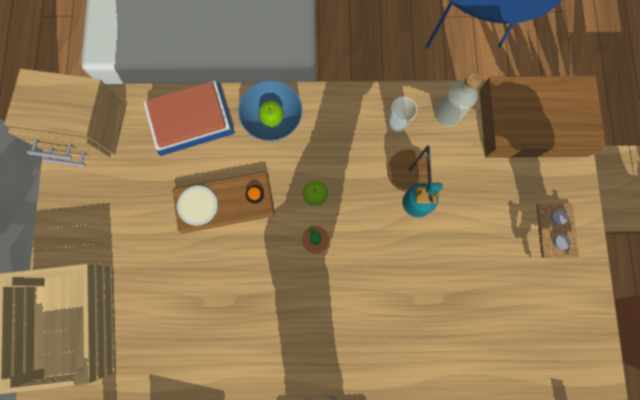

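The scene picture shows the shade near (232,290), with its finial at (218,272), the apple at (340,247), the cactus at (304,208), the disc at (413,168) and the switch at (384,205). In the top picture the disc is at (197,205), the switch at (254,194), the finial near (436,188) and the hook foot near (408,170). I'll zoom in on the shade.

```bash
cat > h.py <<'E'
import numpy as np, cv2
from workcell import r,cams
I={n:cams.camera_info(n) for n in("scene","top")}
def ray(n,p):
    i=I[n]; d=i["R"].T@np.linalg.inv(i["K"])@[p[0],p[1],1]; return -i["R"].T@i["t"],d
def plane(n,p,z):
    c,d=ray(n,p); return (c+d*(z-c[2])/d[2]).round(1)
def proj(n,X):
    i=I[n]; v=i["K"]@(i["R"]@np.array(X,float)+i["t"]); return (v[:2]/v[2]).round(1)
def tri(ps,pt):
    A=[];b=[]
    for n,p in(("scene",ps),("top",pt)):
        c,d=ray(n,p); d/=np.linalg.norm(d); P=np.eye(3)-np.outer(d,d); A.append(P);b.append(P@c)
    return (np.linalg.lstsq(np.vstack(A),np.hstack(b),rcond=None)[0]).round(1)
E
python3 - <<'E'
from h import *
t=cv2.imread("pics/top0.png");s=cv2.imread("pics/scene0.png")
a=cv2.resize(t[135:225,380:460],None,fx=5,fy=5,interpolation=cv2.INTER_CUBIC)
b=cv2.resize(s[255:345,200:280],None,fx=5,fy=5,interpolation=cv2.INTER_CUBIC)
cv2.imwrite("pics/z.png",np.hstack([a,b]))
def blobs(im,n,lo,hi,z,mn):
    m=cv2.inRange(cv2.cvtColor(im,cv2.COLOR_BGR2HSV),lo,hi)
    k,_,st,c=cv2.connectedComponentsWithStats(m)
    for j in range(1,k):
        if st[j,4]>mn: print(n,st[j].tolist(),c[j].round(1),plane(n,c[j],z))
for n,im in(("top",t),("scene",s)):
    print("disc");blobs(im,n,(15,20,150),(40,110,255),35,300)
    print("sw");blobs(im,n,(3,200,150),(14,255,255),50,30)
    print("apple");blobs(im,n,(35,120,40),(48,255,255),30,100)
    print("pot");blobs(im,n,(2,130,40),(10,199,200),40,100)
    print("teal");blobs(im,n,(85,100,30),(100,255,255),236,30)
E
```

```text
disc
top [180, 188, 35, 35, 954] [196.7 204.9] [593.8 313.7  35. ]
top [0, 252, 89, 142, 3425] [ 51.3 306.4] [343.7 661.6  35. ]
sw
apple
top [259, 101, 24, 26, 467] [270.7 113.4] [843.5 125.8  30. ]
top [303, 181, 25, 25, 487] [314.8 192.6] [623.6   9.6  30. ]
pot
top [148, 83, 76, 63, 3162] [185.2 113.8] [840.6 352.5  40. ]
top [620, 304, 20, 56, 392] [630.9 329.9] [ 270.4 -753.4   40. ]
teal
top [404, 184, 38, 33, 615] [419.6 200.2] [ 557.9 -210.1  236. ]
disc
scene [600, 0, 40, 17, 357] [625.5   5.4] [ 654.1 1515.8   35. ]
scene [69, 5, 56, 53, 1480] [96.7 29.7] [-536.1  -35.8   35. ]
scene [271, 8, 192, 64, 2428] [354.8  34.7] [ 89.  614.7  35. ]
scene [0, 37, 59, 53, 1438] [25.7 62.6] [-519.7 -281.5   35. ]
scene [222, 47, 350, 327, 28104] [389.2 165. ] [546.4 273.4  35. ]
scene [0, 77, 150, 98, 2018] [ 58.1 129.3] [-166.2 -319.7   35. ]
scene [527, 93, 105, 69, 3483] [580.5 124.9] [825.2 792.4  35. ]
scene [0, 133, 390, 267, 62113] [155.1 280. ] [ 408.1 -340.    35. ]
scene [484, 263, 33, 31, 421] [500.2 277.7] [917.6 219.4  35. ]
scene [180, 349, 123, 51, 2556] [237.5 385.1] [ 695.1 -329.1   35. ]
sw
scene [378, 198, 13, 11, 72] [384.5 203.6] [621.8 165.8  50. ]
apple
scene [325, 233, 29, 29, 632] [338.8 246.8] [622.1  11.   30. ]
scene [431, 265, 32, 31, 768] [446.2 280.2] [839.8 129.4  30. ]
pot
scene [465, 177, 75, 82, 3793] [502.7 217.4] [838.6 353.   40. ]
scene [290, 199, 27, 28, 315] [302.  215.1] [5.056e+02 3.000e-01 4.000e+01]
teal
scene [210, 265, 19, 16, 164] [219.4 272.4] [ 580.  -237.3  236. ]
scene [237, 276, 13, 32, 187] [243.9 291.3] [ 632.2 -226.8  236. ]
```

View pics/z.png

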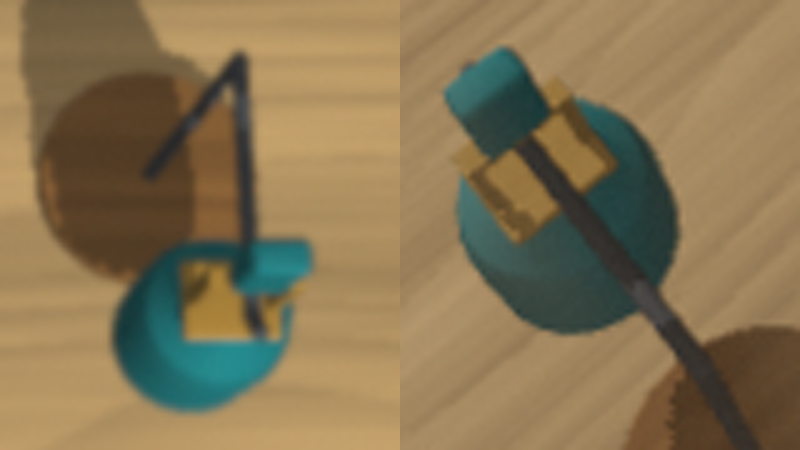

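The crops show the finial's top face centred near crop (280,259) in the top view, so pixel (436,187). Its quad in the scene crop runs from (445,95) to (545,100). The hook arm runs from (240,60) to (250,270) in the top crop, nearly along world x.

```bash
python3 - <<'E'
from h import *
t=cv2.imread("pics/top0.png");s=cv2.imread("pics/scene0.png")
T=lambda u,v:(380+(u+.5)/5-.5,135+(v+.5)/5-.5)
S=lambda u,v:(200+(u-400+.5)/5-.5,255+(v+.5)/5-.5)
print("finial top",plane("top",T(280,259),257))
a=plane("top",T(240,60),207);b=plane("top",T(249,262),207);print("arm top",a,b,np.arctan2((a-b)[1],(a-b)[0]))
a=plane("scene",S(745,445),207);b=plane("scene",S(527,147),207);print("arm scene",a,b,np.arctan2((a-b)[1],(a-b)[0]))
# finial/shade teal extremes
m=cv2.inRange(cv2.cvtColor(t,cv2.COLOR_BGR2HSV),(85,100,30),(100,255,255))
ys,xs=np.nonzero(m[180:222,400:446]);xs+=400;ys+=180
print("top ext",xs.min(),xs.max(),ys.min(),ys.max(),[ (y,xs[ys==y].min(),xs[ys==y].max()) for y in range(183,218,2)])
# foot
print("proj foot/test bell circle")
# disc in scene: crop mask
for n,im,b,lo,hi in(("scene",s,(385,145,445,195),(0,0,150),(180,75,255)),("top",t,(170,180,225,230),(0,0,150),(180,85,255))):
    c=im[b[1]:b[3],b[0]:b[2]];mm=cv2.inRange(cv2.cvtColor(c,cv2.COLOR_BGR2HSV),lo,hi)
    cs=max(cv2.findContours(mm,0,2)[0],key=cv2.contourArea);e=cv2.fitEllipse(cs);p=(e[0][0]+b[0],e[0][1]+b[1]);print(n,"disc",p,e[1],plane(n,p,35))
for n,im,b in(("scene",s,(370,190,400,220)),("top",t,(240,180,270,210))):
    c=im[b[1]:b[3],b[0]:b[2]];mm=cv2.inRange(cv2.cvtColor(c,cv2.COLOR_BGR2HSV),(3,180,120),(18,255,255))
    q=np.argwhere(mm)[:,::-1].mean(0)+[b[0],b[1]];print(n,"sw",q,mm.sum()/255,plane(n,q,50))
    globals()[n+'q']=q
print(tri(sceneq,topq))
g=cv2.inRange(cv2.cvtColor(t,cv2.COLOR_BGR2HSV),(0,110,40),(12,255,255))[220:256,295:335]
q=np.argwhere(g)[:,::-1]+[295,220];print("pot",q.min(0),q.max(0),plane("top",(q.min(0)+q.max(0))/2,55))
E
```

```text
finial top [ 582.3 -239.5  257. ]
arm top [ 685.3 -241.9  207. ] [ 593.  -240.3  207. ] -0.01733304187586428
arm scene [ 713.6 -245.8  207. ] [ 590.  -240.6  207. ] -0.042046401933011374Traceback (most recent call last):
  File "<stdin>", line 11, in <module>
    return umr_minimum(a, axis, None, out, keepdims, initial, where)
ValueError: zero-size array to reduction operation minimum which has no identity
```

```bash
python3 - <<'E'
from h import *
t=cv2.imread("pics/top0.png");s=cv2.imread("pics/scene0.png")
for n,im,b,lo,hi in(("scene",s,(388,148,440,190),(0,0,150),(180,75,255)),("top",t,(170,180,225,230),(0,0,150),(180,85,255))):
    c=im[b[1]:b[3],b[0]:b[2]];mm=cv2.inRange(cv2.cvtColor(c,cv2.COLOR_BGR2HSV),lo,hi)
    cs=max(cv2.findContours(mm,0,2)[0],key=cv2.contourArea);e=cv2.fitEllipse(cs);p=(e[0][0]+b[0],e[0][1]+b[1]);print(n,"disc",p,e[1],plane(n,p,35))
Q={}
for n,im,b in(("scene",s,(370,190,400,220)),("top",t,(240,180,270,210))):
    c=im[b[1]:b[3],b[0]:b[2]];mm=cv2.inRange(cv2.cvtColor(c,cv2.COLOR_BGR2HSV),(3,180,120),(18,255,255))
    q=np.argwhere(mm)[:,::-1].mean(0)+[b[0],b[1]];Q[n]=q;print(n,"sw",q,mm.sum()/255,plane(n,q,50))
print(tri(Q["scene"],Q["top"]))
g=cv2.inRange(cv2.cvtColor(t,cv2.COLOR_BGR2HSV),(0,110,40),(12,255,255))[222:256,298:335]
q=np.argwhere(g)[:,::-1]+[298,222];print("pot",q.min(0),q.max(0),plane("top",(q.min(0)+q.max(0))/2,55))
# shade outline check: finial corners, yaw -0.03
for yaw in(-.03,):
  R=np.array([[np.cos(yaw),-np.sin(yaw)],[np.sin(yaw),np.cos(yaw)]])
  for z in(257,215):
    for dx,dy in((-8,-13),(8,-13),(8,13),(-8,13)):
      x,y=np.array([584,-239.5])+R@[dx,dy]
      pt=proj("top",(x,y,z));ps=proj("scene",(x,y,z))
      print(z,dx,dy,"topcrop",(pt-[380,135])*5+2,"scenecrop",(ps-[200,255])*5+[402,2])
  for th in np.arange(0,6.3,np.pi/4):
      X=(584+38*np.cos(th),-239.5+38*np.sin(th),133)
      print("bell",(proj("top",X)-[380,135])*5+2,(proj("scene",X)-[200,255])*5+[402,2])
from scipy.spatial.transform import Rotation as Ro
print(Ro.from_rotvec(r.state()["ee_rot"]).as_matrix().round(3))
E
```

```text
scene disc (412.89138412475586, 167.5001106262207) (29.73867416381836, 39.231361389160156) [594.3 313.5  35. ]
top disc (196.71425437927246, 205.40559196472168) (38.84809494018555, 40.780487060546875) [592.5 313.6  35. ]
scene sw [383.91735537 203.14876033] 121.0 [620.  165.6  50. ]
top sw [253.71851852 193.15555556] 135.0 [619.6 165.5  50. ]
[619.8 165.7  49.6]
pot [302 227] [328 252] [498.5  10.8  55. ]
257 -8 -13 topcrop [312.  274.5] scenecrop [436.5  86.5]
257 8 -13 topcrop [310.5 236.5] scenecrop [464. 124.]
257 8 13 topcrop [247.5 235.5] scenecrop [534.5  71.5]
257 -8 13 topcrop [249.  273.5] scenecrop [507.   35.5]
215 -8 -13 topcrop [284.  296.5] scenecrop [468.  131.5]
215 8 -13 topcrop [282.5 260.5] scenecrop [494.5 167. ]
215 8 13 topcrop [222.5 259.5] scenecrop [560.5 117. ]
215 -8 13 topcrop [223.5 295.5] scenecrop [534.   82.5]
bell [203. 239.] [623. 274.]
bell [147.5 262.5] [663. 202.]
bell [127.  318.5] [643.5 131. ]
bell [153.5 374.5] [578. 100.]
bell [212.5 397.5] [503.  125.5]
bell [268.5 373. ] [460. 194.]
bell [288.5 316.5] [476. 268.]
bell [261.5 261. ] [544.  302.5]
bell [203. 239.] [623. 274.]
[[ 0.973  0.231 -0.   ]
 [ 0.231 -0.973  0.002]
 [-0.    -0.002 -1.   ]]
```

Both views agree to within a few mm:

| Item | Position (mm) |
|---|---|
| Shade/hook | about (585, -240), yaw about -0.03 |
| Disc | (593.4, 313.5) |
| Switch | (620, 165.6, about 50) |
| Apple | (623, 10) |
| Cactus | (500, 8) |

I'll grip along world y, because closing along x would hit the hook tip. First I raise the arm and approach.

servo_tool(
  series=[
    [[1,0.01,-0.005,-0.02,0.05],[1,0.03,-0.016,-0.05,0.13],[1,0.06,-0.033,-0.08,0.2],[1,0.1,-0.055,-0.1,0.263],[1,0.14,-0.077,-0.1,0.263],[1,0.18,-0.099,-0.1,0.263],[1,0.22,-0.121,-0.1,0.263],[1,0.257,-0.141,-0.1,0.263]],
  ],
  force=22,
)

```text
t: 0.9
ee_pos: [368.9, -434.0, 331.1]
ee_rot: [-3.141, 0.046, 0.0]
contact_force: [0.7, -0.3, -0.2]
opening: 85.0
gripper_force: 0.0
```

servo_tool(
  series=[
    [[1,0.03,-0.029,0,0],[1,0.06,-0.058,0,0],[1,0.09,-0.086,0,0],[1,0.12,-0.115,0,0],[1,0.155,-0.148,0,0],[1,0.185,-0.177,0,0],[1,0.205,-0.196,0,0],[1,0.212,-0.202,0,0]],
  ],
)

```text
t: 1.7
ee_pos: [587.5, -236.5, 330.5]
ee_rot: [-3.139, 0.039, 0.0]
contact_force: [0.1, -0.2, -0.2]
opening: 85.3
gripper_force: 0.0
```

servo_tool(
  series=[
    [[1,0,0,0.01,0],[1,0,0,0.03,0],[1,0,0,0.05,0],[1,0,0,0.06,0],[1,0,0,0.06,0]],
  ],
)

```text
t: 2.2
ee_pos: [583.3, -241.8, 269.3]
ee_rot: [-3.141, 0.051, 0.006]
contact_force: [0.2, -0.5, 0.1]
opening: 85.1
gripper_force: 0.0
```

```bash
python3 - <<'E'
from h import *
s=cams.camera("scene");t=cams.camera("top")
a=cv2.resize(t[135:225,380:460],None,fx=5,fy=5,interpolation=cv2.INTER_CUBIC)
b=cv2.resize(s[225:315,190:270],None,fx=5,fy=5,interpolation=cv2.INTER_CUBIC)
cv2.imwrite("pics/z1.png",np.hstack([a,b]))
st=r.state();print(st["t"],st["ee_pos"],st["ee_rot"])
p=st["ee_pos"];print(proj("scene",p),proj("top",p))
E
```

```text
2.3 [ 585.13506951 -241.46306881  271.74222903] [ 3.14070615e+00 -4.94491422e-02  3.33978294e-04]
[213.9 268.4] [438.5 183.3]
```

View pics/z1.png

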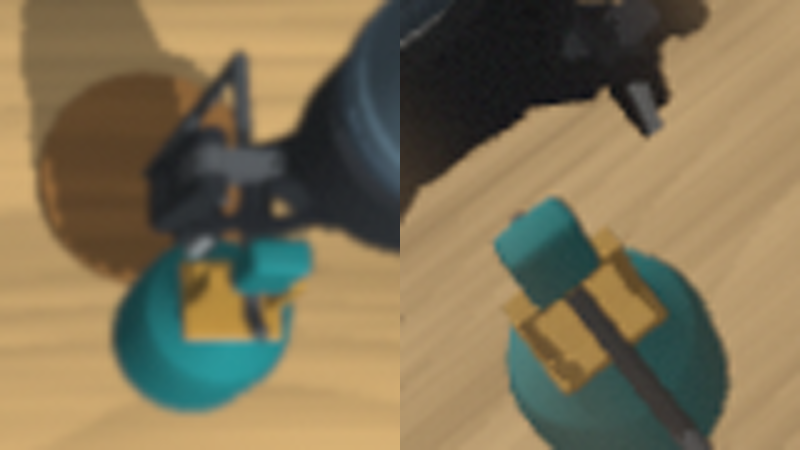

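The open fingers straddle the finial: it sits at crop (275,260) in the top view and (545,240) in the scene view, and the fingertip is at (650,130). Now I lower to the grasp height and check again.

servo_tool(
  series=[
    [[1,0,-0.001,0.01,0],[1,0,-0.001,0.02,0],[1,0,-0.001,0.03,0],[1,0,-0.001,0.04,0],[1,0,-0.001,0.046,0],[1,0,-0.001,0.05,0],[1,0,-0.001,0.05,0]],
  ],
)

```text
t: 3.0
ee_pos: [585.3, -239.4, 220.6]
ee_rot: [-3.141, 0.047, 0.001]
contact_force: [0.3, 0.0, -0.4]
opening: 86.0
gripper_force: 0.0
```

```bash
python3 - <<'E'
from h import *
s=cams.camera("scene");t=cams.camera("top")
a=cv2.resize(t[135:225,380:460],None,fx=5,fy=5,interpolation=cv2.INTER_CUBIC)
b=cv2.resize(s[245:335,190:270],None,fx=5,fy=5,interpolation=cv2.INTER_CUBIC)
cv2.imwrite("pics/z2.png",np.hstack([a,b]))
st=r.state();print(st["t"],st["ee_pos"],st["ee_rot"],st["contact_force"])
E
```

```text
3.1 [ 585.73131816 -239.47972162  221.52478295] [ 3.14112097e+00 -4.73566228e-02  6.37424905e-04] [ 0.33504856 -0.60770939  0.51787304]
```

View pics/z2.png

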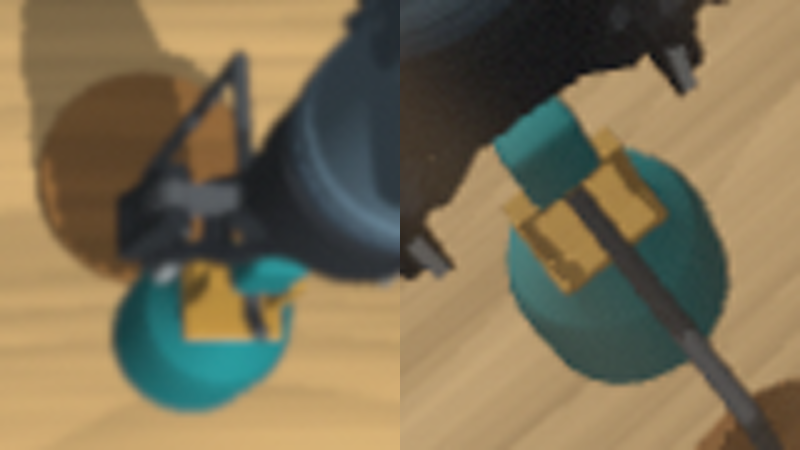

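The pads straddle the finial: the tips at (430,260) and (685,75) in the scene crop have their midpoint on it. I close slowly at 22 N.

servo_tool(
  series=[
    [[0.6,0,0,0,0],[0.2,0,0,0,0],[0,0,0,0,0],[-0.15,0,0,0,0],[-0.25,0,0,0,0],[-0.3,0,0,0,0],[-0.35,0,0,0,0],[-0.4,0,0,0,0]],
  ],
  force=22,
)

```text
t: 3.9
ee_pos: [585.5, -239.6, 221.3]
ee_rot: [3.141, -0.047, 0.0]
contact_force: [0.3, -0.7, 1.6]
opening: 25.5
gripper_force: 11.5
```

servo_tool(
  series=[
    [[-0.45,0,0,0,0],[-0.5,0,0,0,0],[-0.6,0,0,0,0],[-0.7,0,0,0,0],[-0.8,0,0,0,0],[-0.8,0,0,0,0]],
  ],
)

```text
t: 4.5
ee_pos: [585.5, -239.6, 221.4]
ee_rot: [3.141, -0.047, 0.0]
contact_force: [-0.2, -1.0, 1.9]
opening: 25.8
gripper_force: 24.2
```

Gripped, with low contact forces. Next I raise it 18 mm.

servo_tool(
  series=[
    [[-0.8,0,0,-0.002,0],[-0.8,0,0,-0.005,0],[-0.8,0,0,-0.008,0],[-0.8,0,0,-0.012,0],[-0.8,0,0,-0.015,0],[-0.8,0,0,-0.018,0],[-0.8,0,0,-0.018,0],[-0.8,0,0,-0.018,0]],
  ],
)

```text
t: 5.3
ee_pos: [585.5, -239.5, 239.3]
ee_rot: [3.141, -0.047, 0.0]
contact_force: [-0.1, 0.5, -1.6]
opening: 25.7
gripper_force: 23.8
```

```bash
python3 - <<'E'
from h import *
s=cams.camera("scene");t=cams.camera("top")
a=cv2.resize(t[135:225,380:460],None,fx=5,fy=5,interpolation=cv2.INTER_CUBIC)
b=cv2.resize(s[245:335,190:270],None,fx=5,fy=5,interpolation=cv2.INTER_CUBIC)
cv2.imwrite("pics/z3.png",np.hstack([a,b]))
st=r.state();print(st["t"],st["ee_pos"],st["ee_rot"],st["contact_force"],st["gripper_force"])
E
```

```text
5.4 [ 585.37882897 -239.40302124  239.06440458] [-3.14114059e+00  4.73293145e-02  6.18329314e-04] [ 0.28954848  0.59502799 -2.01465831] 23.83507490158081
```

View pics/z3.png

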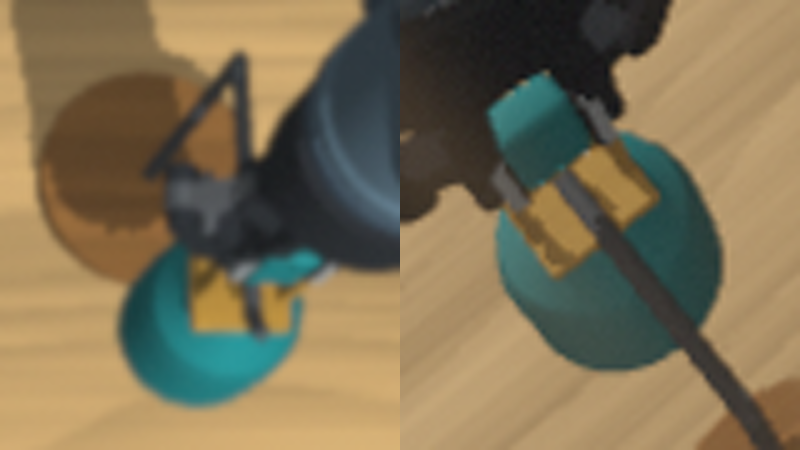

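The shade has come up about 2 px with the fingers, and the -2 N reading is its weight. The bar runs in the middle of the loop. I slide out along -x.

servo_tool(
  series=[
    [[-0.8,-0.002,0,0,0],[-0.8,-0.006,0,0,0],[-0.8,-0.011,0,0,0],[-0.8,-0.017,0,0,0],[-0.8,-0.023,0,0,0],[-0.8,-0.029,0,0,0],[-0.8,-0.034,0,0,0],[-0.8,-0.037,0,0,0]],
  ],
)

```text
t: 6.2
ee_pos: [548.0, -238.4, 239.4]
ee_rot: [3.141, -0.048, -0.0]
contact_force: [-0.8, -0.2, -1.5]
opening: 25.6
gripper_force: 23.8
```

servo_tool(
  series=[
    [[-0.8,-0.004,0,0,0],[-0.8,-0.01,0,0,0],[-0.8,-0.017,0,0,0],[-0.8,-0.024,0,0,0],[-0.8,-0.031,0,0,0],[-0.8,-0.037,0,0,0],[-0.8,-0.041,0,0,0],[-0.8,-0.043,0,0,0]],
  ],
)

```text
t: 7.0
ee_pos: [505.1, -237.1, 239.4]
ee_rot: [3.141, -0.048, 0.0]
contact_force: [0.7, -0.2, -2.0]
opening: 25.7
gripper_force: 23.8
```

Unhooked. Now I raise it well above the cactus.

servo_tool(
  series=[
    [[-0.8,0,0,-0.004,0],[-0.8,0,0,-0.014,0],[-0.8,0,0,-0.03,0],[-0.8,0,0,-0.048,0],[-0.8,0,0,-0.066,0],[-0.8,0,0,-0.08,0],[-0.8,0,0,-0.088,0],[-0.8,0,0,-0.09,0]],
  ],
)

```text
t: 7.8
ee_pos: [506.1, -237.1, 330.4]
ee_rot: [3.141, -0.047, 0.002]
contact_force: [1.5, -0.6, -1.2]
opening: 25.8
gripper_force: 23.9
```

servo_tool(
  series=[
    [[-0.8,0.001,-0.005,0,0],[-0.8,0.002,-0.018,0,0],[-0.8,0.005,-0.038,0,0],[-0.8,0.008,-0.064,0,0],[-0.8,0.012,-0.092,0,0],[-0.8,0.016,-0.12,0,0],[-0.8,0.019,-0.148,0,0],[-0.8,0.023,-0.176,0,0]],
  ],
)

```text
t: 8.6
ee_pos: [533.3, -59.2, 328.5]
ee_rot: [-3.141, 0.045, 0.002]
contact_force: [0.7, -0.7, -2.6]
opening: 25.6
gripper_force: 23.8
```

servo_tool(
  series=[
    [[-0.8,0.004,-0.028,0,0],[-0.8,0.007,-0.056,0,0],[-0.8,0.011,-0.084,0,0],[-0.8,0.015,-0.112,0,0],[-0.8,0.018,-0.14,0,0],[-0.8,0.022,-0.168,0,0],[-0.8,0.025,-0.196,0,0],[-0.8,0.029,-0.222,0,0]],
  ],
)

```text
t: 9.4
ee_pos: [568.4, 161.9, 328.4]
ee_rot: [-3.141, 0.045, 0.003]
contact_force: [0.6, -0.3, -1.6]
opening: 25.6
gripper_force: 23.8
```

servo_tool(
  series=[
    [[-0.8,0.003,-0.026,0,0],[-0.8,0.007,-0.052,0,0],[-0.8,0.01,-0.078,0,0],[-0.8,0.014,-0.102,0,0],[-0.8,0.016,-0.124,0,0],[-0.8,0.018,-0.14,0,0],[-0.8,0.019,-0.151,0,0],[-0.8,0.02,-0.155,0,0]],
  ],
)

```text
t: 10.2
ee_pos: [593.5, 315.0, 328.8]
ee_rot: [-3.141, 0.045, 0.002]
contact_force: [0.2, -0.9, -1.9]
opening: 25.7
gripper_force: 23.8
```

servo_tool(
  series=[
    [[-0.8,0,0,0.006,0],[-0.8,0,0,0.022,0],[-0.8,0,0,0.044,0],[-0.8,0,0,0.068,0],[-0.8,0,0,0.092,0],[-0.8,0,0,0.112,0],[-0.8,0,0,0.126,0],[-0.8,0,0,0.13,0]],
  ],
)

```text
t: 11.0
ee_pos: [593.7, 311.9, 197.4]
ee_rot: [3.139, -0.049, -0.004]
contact_force: [0.7, 0.6, -2.4]
opening: 25.7
gripper_force: 23.8
```

```bash
python3 - <<'E'
from h import *
s=cams.camera("scene");t=cams.camera("top")
st=r.state();print(st["t"],st["ee_pos"],st["ee_rot"],st["contact_force"],st["joint_positions"].round(2))
zb=st["ee_pos"][2]-138; x,y=593.4,313.5
for n,im in(("scene",s),("top",t)):
    q=[proj(n,(st["ee_pos"][0]+38*np.cos(a),st["ee_pos"][1]+38*np.sin(a),zb)) for a in np.linspace(0,6.28,9)]; print(n,[list(map(float,v)) for v in q])
a=cv2.resize(t[160:240,160:230],None,fx=5,fy=5,interpolation=cv2.INTER_CUBIC)
b=cv2.resize(s[120:200,380:450],None,fx=5,fy=5,interpolation=cv2.INTER_CUBIC)
cv2.imwrite("pics/z4.png",np.hstack([a,b]))
E
```

```text
11.1 [594.28903415 312.93620263 199.10075386] [ 3.14072241e+00 -4.84106688e-02 -5.68928076e-04] [ 1.62769738 -0.28734249 -1.45540755] [-0.31  0.63 -0.36  1.49  0.24  1.07 -2.33]
scene [[426.8, 170.4], [429.8, 162.1], [424.3, 153.8], [413.6, 150.1], [403.8, 153.1], [400.4, 161.1], [405.6, 169.6], [416.6, 173.5], [426.7, 170.4]]
top [[194.8, 188.0], [184.0, 192.4], [179.1, 202.9], [183.0, 213.4], [193.6, 217.6], [204.5, 213.1], [209.3, 202.6], [205.3, 192.2], [194.8, 188.0]]
```

View pics/z4.png

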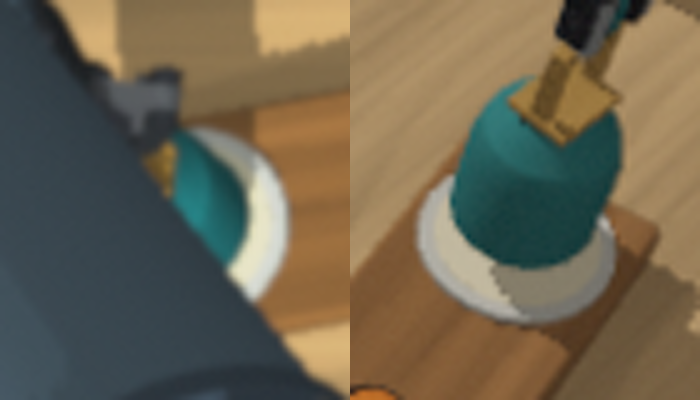

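The scene view shows the bell's lower rim lowest at crop (528,268), against a predicted (535,269). It is upright and centred over the disc ellipse. I lower with care.

servo_tool(
  series=[
    [[-0.8,-0.001,0,0.002,0],[-0.8,-0.001,0,0.006,0],[-0.8,-0.001,0,0.01,0],[-0.8,-0.001,0,0.014,0],[-0.8,-0.001,0,0.018,0],[-0.8,-0.001,0,0.021,0],[-0.8,-0.001,0,0.022,0],[-0.8,-0.001,0,0.022,0]],
  ],
)

```text
t: 11.9
ee_pos: [593.1, 313.5, 177.1]
ee_rot: [3.141, -0.047, -0.0]
contact_force: [-0.0, -0.5, -1.7]
opening: 25.5
gripper_force: 23.8
```

servo_tool(
  series=[
    [[-0.8,0,0,0.0005,0],[-0.8,0,0,0.001,0],[-0.8,0,0,0.0015,0],[-0.8,0,0,0.002,0],[-0.8,0,0,0.0025,0],[-0.8,0,0,0.0025,0]],
  ],
)

```text
t: 12.5
ee_pos: [593.2, 313.5, 174.7]
ee_rot: [3.141, -0.047, -0.0]
contact_force: [0.0, -0.8, -2.2]
opening: 26.2
gripper_force: 23.8
```

servo_tool(
  series=[
    [[-0.8,0,0,0.0003,0],[-0.8,0,0,0.0006,0],[-0.8,0,0,0.001,0],[-0.8,0,0,0.001,0],[-0.8,0,0,0.001,0]],
  ],
)

```text
t: 13.0
ee_pos: [593.2, 313.6, 173.8]
ee_rot: [-3.141, 0.047, 0.0]
contact_force: [0.0, -1.1, -2.7]
opening: 26.1
gripper_force: 23.8
```

servo_tool(
  series=[
    [[-0.8,0,0,0.0003,0],[-0.8,0,0,0.0005,0],[-0.8,0,0,0.0005,0],[-0.8,0,0,0.0005,0]],
  ],
)

```text
t: 13.4
ee_pos: [593.3, 313.6, 173.6]
ee_rot: [-3.141, 0.047, -0.0]
contact_force: [-0.9, -0.8, 2.1]
opening: 25.7
gripper_force: 24.2
```

servo_tool(
  series=[
    [[-0.8,0,0,0.0002,0],[-0.8,0,0,0.0002,0],[-0.8,0,0,0.0002,0]],
  ],
)

```text
t: 13.7
ee_pos: [593.4, 313.6, 173.6]
ee_rot: [-3.141, 0.048, -0.001]
contact_force: [-1.7, -1.9, 5.3]
opening: 25.7
gripper_force: 24.7
```

The shade stands on the disc. I open slowly.

servo_tool(
  series=[
    [[-0.6,0,0,-0.0002,0],[-0.45,0,0,-0.0003,0],[-0.4,0,0,-0.0003,0],[-0.36,0,0,-0.0003,0],[-0.3,0,0,-0.0003,0],[-0.2,0,0,-0.0003,0],[-0.1,0,0,-0.0003,0],[0.1,0,0,-0.0003,0]],
  ],
)

```text
t: 14.5
ee_pos: [593.1, 313.6, 173.2]
ee_rot: [3.141, -0.047, -0.0]
contact_force: [-0.1, 1.1, 0.7]
opening: 46.5
gripper_force: 0.0
```

servo_tool(
  series=[
    [[0.4,0,0,0,0],[0.7,0,0,0,0],[1,0,0,0,0],[1,0,0,0,0],[1,0,0,0,0],[1,0,0,0,0]],
  ],
)

```text
t: 15.1
ee_pos: [593.2, 313.6, 173.4]
ee_rot: [3.141, -0.047, -0.0]
contact_force: [-0.1, 0.4, 1.3]
opening: 85.4
gripper_force: 0.0
```

servo_tool(
  series=[
    [[1,0,0,-0.004,0],[1,0,0,-0.014,0],[1,0,0,-0.03,0],[1,0,0,-0.05,0],[1,0,0,-0.07,0],[1,0,0,-0.086,0],[1,0,0,-0.096,0],[1,0,0,-0.1,0]],
  ],
)

```text
t: 15.9
ee_pos: [593.6, 313.9, 275.0]
ee_rot: [-3.14, 0.047, -0.003]
contact_force: [-0.2, -1.0, -0.2]
opening: 84.8
gripper_force: 0.0
```

Clear of the shade. I shut the fingers and go above the switch.

servo_tool(
  series=[
    [[0.5,0.001,0.005,0,0],[0,0.004,0.02,0,0],[-0.5,0.009,0.045,0,0],[-1,0.016,0.075,0,0],[-1,0.022,0.105,0,0],[-1,0.027,0.13,0,0],[-1,0.03,0.144,0,0],[-1,0.031,0.147,0,0]],
  ],
)

```text
t: 16.7
ee_pos: [620.1, 162.4, 272.7]
ee_rot: [3.139, -0.053, -0.002]
contact_force: [0.2, 0.4, -0.8]
opening: 0.0
gripper_force: 0.0
```

servo_tool(
  series=[
    [[-1,0,0,0.01,0],[-1,0,0,0.035,0],[-1,0,0,0.07,0],[-1,0,0,0.105,0],[-1,0,0,0.135,0],[-1,0,0,0.16,0],[-1,0,0,0.175,0],[-1,0,0,0.18,0]],
  ],
)

```text
t: 17.5
ee_pos: [618.1, 166.9, 91.2]
ee_rot: [3.141, -0.044, -0.005]
contact_force: [-0.9, 0.5, -0.1]
opening: 0.1
gripper_force: 0.0
```

```bash
python3 - <<'E'
from h import *
s=cams.camera("scene")
st=r.state();print(st["t"],st["ee_pos"],st["opening"],st["contact_force"])
print("tip crop",(proj("scene",st["ee_pos"])-[350,110])*5+2)
cv2.imwrite("pics/z5.png",cv2.resize(s[110:230,350:460],None,fx=5,fy=5,interpolation=cv2.INTER_CUBIC))
E
```

```text
17.55 [618.61821351 166.69052775  91.77860177] 0.0068626173248361785 [-0.91687599 -0.09005149 -0.61584986]
tip crop [185.5 418.5]
```

View pics/z5.png

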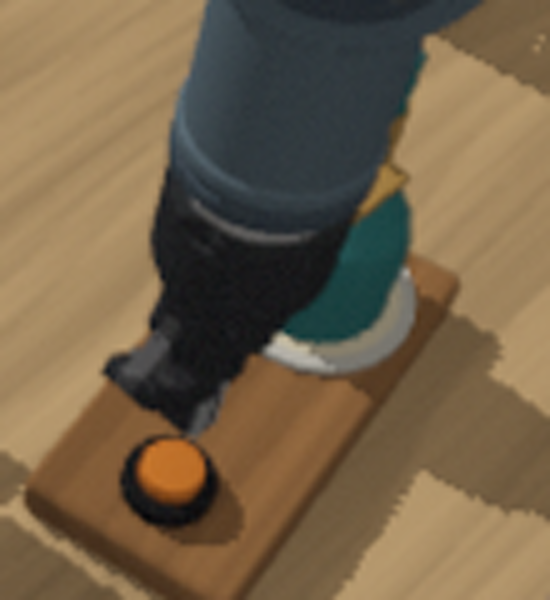

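The shut tips are just above the orange cap, at (170,470) in the crop, and the shade stands upright on the disc. I press down.

servo_tool(
  series=[
    [[-1,0,0,0.01,0],[-1,0,0,0.022,0],[-1,0,0,0.032,0],[-1,0,0,0.037,0],[-1,0,0,0.039,0],[-1,0,0,0.039,0]],
  ],
)

```text
t: 18.15
ee_pos: [619.7, 165.7, 54.2]
ee_rot: [3.141, -0.047, -0.0]
contact_force: [0.0, -0.0, 1.2]
opening: -0.4
gripper_force: 0.0
```

servo_tool(
  series=[
    [[-1,0,0,0.001,0],[-1,0,0,0.002,0],[-1,0,0,0.003,0],[-1,0,0,0.004,0],[-1,0,0,0.005,0],[-1,0,0,0.006,0],[-1,0,0,0.006,0]],
  ],
)

```text
t: 18.85
ee_pos: [620.0, 165.8, 48.5]
ee_rot: [-3.141, 0.047, -0.001]
contact_force: [0.3, 0.4, 2.6]
opening: 0.1
gripper_force: 1.7
```

servo_tool(
  series=[
    [[-1,0,0,0.001,0],[-1,0,0,0.002,0],[-1,0,0,0.003,0],[-1,0,0,0.003,0]],
  ],
)

```text
t: 19.25
ee_pos: [620.1, 165.8, 46.1]
ee_rot: [-3.141, 0.047, -0.001]
contact_force: [-0.8, -0.7, 8.2]
opening: -0.1
gripper_force: 4.6
```

servo_tool(
  series=[
    [[-1,0,0,0.0005,0],[-1,0,0,0.001,0],[-1,0,0,0.001,0]],
  ],
)

```text
t: 19.55
ee_pos: [620.1, 165.8, 45.9]
ee_rot: [3.141, -0.048, 0.001]
contact_force: [-3.9, -1.5, 15.8]
opening: 0.2
gripper_force: 8.1
```

The force rose to 16 N with no further travel, so the switch is fully down. I release it and back off.

servo_tool(
  series=[
    [[-1,0,0,-0.002,0],[-1,0,0,-0.006,0],[-1,0,0,-0.015,0],[-1,0,0,-0.035,0],[-1,0,0,-0.065,0],[-1,0,0,-0.1,0],[-1,0,0,-0.13,0],[-1,0,0,-0.15,0]],
  ],
)

```text
t: 20.35
ee_pos: [620.0, 166.0, 196.8]
ee_rot: [-3.141, 0.047, -0.002]
contact_force: [0.3, 0.9, 0.5]
opening: 0.2
gripper_force: 0.0
```

servo_tool(
  series=[
    [[-1,-0.01,0.01,-0.02,0],[-1,-0.03,0.03,-0.06,0],[-1,-0.06,0.07,-0.09,0],[-1,-0.08,0.11,-0.1,0],[-1,-0.09,0.14,-0.1,0],[-1,-0.1,0.15,-0.1,0],[-1,-0.1,0.15,-0.1,0],[-1,-0.1,0.15,-0.1,0]],
  ],
)

```text
t: 21.15
ee_pos: [515.2, 20.1, 294.2]
ee_rot: [-3.14, 0.045, 0.001]
contact_force: [-0.1, 0.5, -0.4]
opening: 0.2
gripper_force: 0.0
```

```bash
python3 - <<'E'
from h import *
s=cams.camera("scene");t=cams.camera("top")
st=r.state();print(st["t"],st["ee_pos"],st["contact_force"])
for z in(35,):
  print("expected scene crop rim",[((proj("scene",(593.3+38*np.cos(a),313.6+38*np.sin(a),z))-[280,130])*3).tolist() for a in np.linspace(0,4.71,4)])
c=np.vstack([np.hstack([s[130:270,280:450],t[130:270,165:335]])])
cv2.imwrite("pics/z6.png",cv2.resize(c,None,fx=2.35,fy=2.35,interpolation=cv2.INTER_CUBIC))
E
```

```text
21.25 [515.5937542   20.69967876 294.13490521] [ 0.05998423  0.60433519 -0.20649068]
expected scene crop rim [[432.0, 137.70000000000002], [424.80000000000007, 88.79999999999998], [364.80000000000007, 86.70000000000002], [369.90000000000003, 135.59999999999997]]
```

View pics/z6.png

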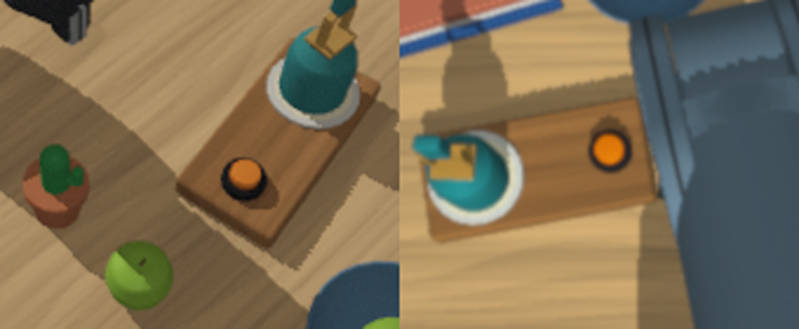

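The shade stands upright on the disc at (318,80) in the scene crop, with the white rim showing. The switch is up at (244,178), and the cactus and apple look unmoved. The arm is clear, so I hand in.

```bash
python3 -c "
from workcell import r
print(r.hand_in())"
```

```text
the job is handed in; nothing more can be done
None
```

The shade is off the hook and standing upright on the lamp's white disc, centred within about 1–2 mm; the switch was pressed to its stop and came back up, the cactus and apple look unmoved, and the job was handed in at about 21 s, with no verdict shown.

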